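Close the bead box with its double lid, then lift off the outer lid alone

ROBOT

A 6-joint arm with a two-finger parallel gripper is mounted at the origin on the work surface. World frame = base frame: x ahead of the robot, y to its left, z up, the work surface at z = 0. Lengths are in m, angles in rad, forces in N, time in s.
With the tool pointing down it reaches from about 0.2 to 0.875 m from the base axis. Payload 3.4 kg.
Tool frame: the origin (TCP) lies on the centre line of the jaws, within the pads' length; the fingertips stand 8 mm ahead of it and the grasp point (between the pads) lies 11 mm behind it; z points along the fingers, y is the line along which they close (so a half turn about z gives the same grasp; the last joint's range is limited). The gripper opens to 94 mm and grips with 3 to 60 N. Pads are 16 mm wide; open, the fingers measure 119 mm over their backs; the gripper's body (75 mm by 177 mm) begins 78 mm behind the grasp point.
Start: joints at [-0.121, 0.276, 1.505, -0, 1.361, -0.121], TCP at [0.575, -0, 0.213] pointing down, gripper open.
Joint ranges: [-2.89, 2.89], [-0.75, 2.08], [0.22, 2.7], [-1.18, 4.32], [0.11, 2.71], [-2.7, 2.7]. Speed limits (rad/s): [2.57, 2.57, 3.14, 3.14, 3.14, 3.14].

INTERFACE

Orientations are given as a 3x3 rotation matrix whose columns are the frame's x, y, z axes.
In Python, from bench import * gives the robot as it stands.
- The arm moves only by the shell command python3 -m pendant 'ROWS' [FORCE]. ROWS is JSON, a list of rows, each an object with "delta_rot": the turn, a rotation vector about the tool's x, y, z in rad, a list of three; "linear": the shift along the tool's x, y, z in m, a list of three; "gripper": the finger opening in m, from 0 to 0.094. In form: [{"delta_rot": [ax, ay, az], "linear": [x, y, z], "gripper": gripper}, ...]. A call has 1 to 20 rows; each row is the pose to reach, as a shift and turn from the pose commanded when the call began, along the tool's axes at that moment; what a row does not reach only later rows make up. A row lasts 1/10 s, in which the tool goes at most 50 mm and 8.59 degrees, less where a joint would pass 70% of its speed; a pose out of reach is approached as far as the arm can. A call with a gripper value outside its range is refused whole. The fingers move at their own pace and stop on an object; FORCE is the grip in N (left out, the last holds). Time passes only in rows, so rows that repeat a pose let the fingers close. It gives the time, the measured TCP pose, the force, the opening and the grip force at its end, in the units of the state.
- state(): the state, without advancing time (a new reading comes with each control period).
- get_image(name): name is "scene" or "side" or "wrist"; returns a dict with "color" (400x640x3 uint8, red, green, blue), "fx", "fy", "cx", "cy" (pixels), "k1" (the pictures are not rectified: a ray, as slopes to the right and down, at radius r is drawn at 1 + k1 r^2 times it, then the intrinsics apply), "rvec" (rotation vector, rad) and "tvec" (3), from world to camera coordinates, as OpenCV has them. Camera axes: x right, y down, z forward; pixel columns grow to the right and rows downward; lengths in m; the calibration is good to about 2 mm. A picture is of the moment at which its call begins. There is no depth.
- close_job(): hands the job in; it is judged then, once.
The state is a dict: "time_s": time; "joints": joint angles; "dq": joint speeds; "joint_efforts": joint torques, N m; "eef_pos": TCP position; "tcp_rot": TCP orientation; "contact_force": force on the tool from outside, world axes, zero at the start; "torque": the same for the moment, N m; "opening": finger opening in m; "grasp_force": force on a finger pad.
Only numpy, scipy, OpenCV 4.12 (cv2) and the standard library are available. Lean on these libraries where they do the work, as an engineer would, in place of code of your own. Each camera call takes 0.05 s, during which the arm holds its last target. There are 200 camera calls.

TASK

Close the open bead box where it stands: take its two nested lids together by the rim of the clear inner lid, bring them over and lower them (not dropped) so that the inner lid sits fully home in the box, with the teal outer lid still nested on it. Then let go, take the outer lid by its handle and lift it off alone, leaving the inner lid seated and undisturbed, so that I can look in at the bead colours. Finish while still holding the outer lid, level above the box and a hand's breadth (about 10 cm) clear of it; leave the other things on the table alone.

Things in the scene. Friction and masses are not known exactly. Their poses are not given: they have to be found in the camera images.
- bead_box: Open white plastic box with five compartments of coloured beads, loose, about 0.4 kg, standing on the table. Outside 150 (x) x 56 (y) x 48 mm high, wall 3 mm: the mouth is 144 x 50 mm. Beads and dividers end 14 mm or more below its rim. Origin: centre of its underside; x along its length, z up.
- inner_lid: Clear inner lid, about 0.12 kg, at first on the table under the outer lid. Bottom to top: lip 140 (x) x 46 (y) mm, 0 to 7 mm, rounded (radius 3.5), drops into the box mouth with 2 mm play a side; rim 7 to 18 mm, rests on the box's rim; raised panel 137 x 43 mm, 18 to 26 mm. Origin: centre of the underside; x along, z up. Seated, it is 41 mm above the box's origin; either way round.
- rim (a point): Middle of the inner lid's frosted light blue rim, 12.5 mm above the inner lid's origin. The rim is a solid block 152 (x) x 60 (y) x 11 mm high (4 mm wider on each side than the outer lid, 2 mm wider on each side than the box); its upright long sides, 60 mm apart, are where to grip both lids at once: lifting the inner lid takes both.
- outer_lid: Teal outer lid, about 0.09 kg: hollow cap 146 (x) x 52 (y) x 18 mm high, walls 2.5 mm, with a bar handle on top. Origin: centre of its lower edge; x along its length, z up. Nested, it covers the inner lid's raised panel with 2 mm play a side and rests on the rim, 18 mm above the inner lid's origin, held by its weight only: lifted by its handle it leaves the inner lid behind.
- handle (a point): Middle of the outer lid's darker bar handle, 28 mm above the outer lid's origin (10 mm above the cap's top). Bar 74 mm along the lid's x, 12 mm across, 8 mm high, on two feet that leave a gap of 6 mm under it.
- pink_case: Bystander: closed pink plastic case, 114 x 74 x 36 mm. Origin: centre of its underside.
- tape_roll: Bystander: roll of brown packing tape lying flat, 100 mm across, 48 mm high. Origin: centre of its underside.
- bead_jar: Bystander: small blue jar with a yellow cap, 46 mm across, 55 mm high. Origin: centre of its underside.
- cutter: Bystander: yellow retractable cutter lying flat, about 155 x 20 x 15 mm. Origin: centre of its handle's underside.
- tape_measure: Bystander: orange tape measure standing up, 62 x 39 x 60 mm. Origin: centre of its underside.
- vase: Bystander: blue ceramic vase, 92 mm across, 155 mm high. Origin: centre of its underside.
- carton: Bystander: small cardboard carton, 75 x 100 x 50 mm. Origin: centre of its underside.
There are look-alikes about, which are no part of the job. Leave any purple look-alike of the outer_lid alone. What is shaped like the inner_lid but green is not meant.

How it is judged:
By the outcome, as a careful person would: the job done as asked, in the order asked, and still so for the second after the job is handed in, while the arm keeps its last pose, push and grip.
It also fails if it takes over 56 s, if anything falls off the work surface, if the arm or the gripper's body presses on something with over 40 N, if the wrist force passes 120 N, or if a joint passes its speed limit or range.

## Working session

There is one attempt and no reset: what is moved stays moved. The work goes in short steps, Python scripts to look and compute and a shell command to move; the robot and the scene stay as the last step left them, time stands still between calls to the robot, and variables do not carry over. Pictures are saved under pics/ and viewed, at most 10 in all, crops included, and the job is handed in when it is done.

```bash
ls; mkdir -p pics; cat > h.py <<'E'
from bench import *
import numpy as np, cv2, pickle
def snap(n,f):
    d=get_image(n); cv2.imwrite(f'pics/{f}.png',d["color"][:,:,::-1]); pickle.dump(d,open(f'pics/{f}.pkl','wb')); return d
def load(f): return pickle.load(open(f'pics/{f}.pkl','rb'))
def ray(d,u,v):
    x,y=(u-d["cx"])/d["fx"],(v-d["cy"])/d["fy"]; X,Y=x,y
    for _ in range(30):
        s=1+d["k1"]*(X*X+Y*Y); X,Y=x/s,y/s
    R=cv2.Rodrigues(np.array(d["rvec"],float))[0]; t=np.array(d["tvec"],float).ravel()
    w=R.T@np.array([X,Y,1.]); return -R.T@t, w/np.linalg.norm(w)
def atz(d,u,v,z):
    c,w=ray(d,u,v); return c+w*(z-c[2])/w[2]
def tri(obs):
    A=np.zeros((3,3));b=np.zeros(3)
    for d,u,v in obs:
        c,w=ray(d,u,v);P=np.eye(3)-np.outer(w,w);A+=P;b+=P@c
    p=np.linalg.solve(A,b)
    return p,[np.linalg.norm(np.cross(ray(d,u,v)[1],p-ray(d,u,v)[0])) for d,u,v in obs]
def proj(d,p):
    R=cv2.Rodrigues(np.array(d["rvec"],float))[0]; q=R@np.array(p)+np.array(d["tvec"],float).ravel()
    x,y=q[:2]/q[2]; s=1+d["k1"]*(x*x+y*y); return d["fx"]*x*s+d["cx"],d["fy"]*y*s+d["cy"]
E
python3 - <<'E'
from h import *
for n in("scene","side","wrist"):
    d=snap(n,n+"0"); print(n,d["fx"],d["k1"],ray(d,320,200))
print(state())
a=[load(n+"0")["color"][:,:,::-1] for n in("scene","side")]
cv2.imwrite("pics/both.png",cv2.resize(np.vstack(a),None,fx=.75,fy=.75,interpolation=cv2.INTER_AREA))
E
```

```text
pics
scene 432.844823095353 0.0006570353518009629 (array([ 1.13902462, -0.56354013,  0.73585642]), array([-0.58338414,  0.5323918 , -0.61336931]))
side 457.17332213133955 -0.07989870362880036 (array([0.44924919, 0.91235572, 0.8832372 ]), array([ 0.06268033, -0.75134106, -0.65693058]))
wrist 304.4894048054603 -0.054817849506306415 (array([0.5750037 , 0.07423618, 0.38435807]), array([ 9.42434371e-05, -2.57593123e-01, -9.66253473e-01]))
{'time_s': 0.15, 'joints': array([-1.21017889e-01,  2.76412488e-01,  1.50581567e+00, -1.83508269e-06,
        1.36069290e+00, -1.21014832e-01]), 'dq': array([-1.42802077e-03, -1.63247947e-03, -3.69281929e-03, -1.12869279e-03,
        3.90212486e-04, -7.16226506e-05]), 'joint_efforts': array([ 2.15351523e-03, -4.04925048e+01, -2.37432325e+01,  7.02095032e-02,
        3.15094914e-02, -7.84152348e-05]), 'eef_pos': array([5.74594629e-01, 3.29315756e-05, 2.12835304e-01]), 'tcp_rot': array([[ 2.77759994e-06,  9.99999130e-01, -1.31890264e-03],
       [ 9.99999987e-01, -2.56844181e-06,  1.58586638e-04],
       [ 1.58583113e-04, -1.31890306e-03, -9.99999118e-01]]), 'contact_force': array([ 0.45105658,  0.41772505, -0.02702112]), 'torque': array([ 0.00517814,  0.02539811, -0.00240944]), 'grasp_force': 0.0, 'opening': 0.09420250316769621}
```

View pics/scene0.png

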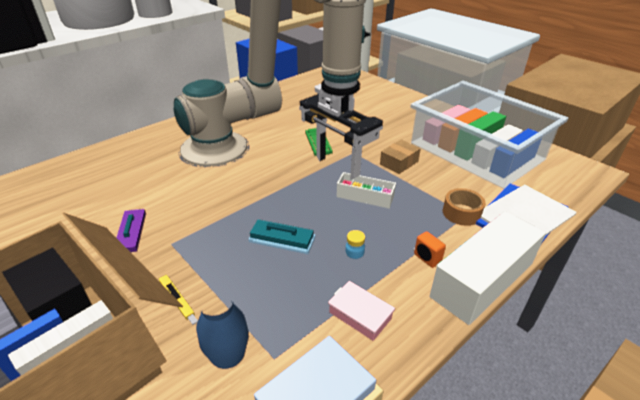

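View pics/side0.png

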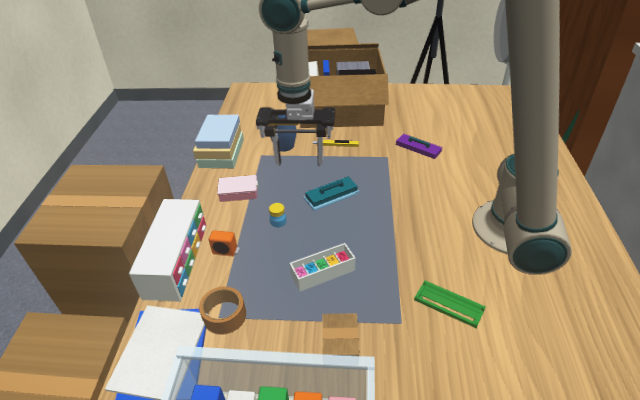

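Scene camera: teal lids (281,235), purple look-alike (131,230), green inner-lid look-alike (318,142), box (366,190), jar (355,243). Side camera: teal lids (331,192), purple (418,146), green (450,303), box (323,266). I choose the teal pair with the light blue rim, and check it in close crops.

```bash
python3 - <<'E'
from h import *
def crop(f,x,y,w=100,h=72,k=4): return cv2.resize(load(f)["color"][y:y+h,x:x+w,::-1],None,fx=k,fy=k,interpolation=cv2.INTER_CUBIC)
m=np.vstack([np.hstack([crop("scene0",232,200),crop("side0",282,160)]),np.hstack([crop("scene0",318,155),crop("side0",274,230)])])
cv2.imwrite("pics/m1.png",m)
for f,u,v in(("scene0",281,240),("side0",331,194),("scene0",366,190),("side0",323,266)):print(f,atz(load(f),u,v,.03))
E
```

```text
scene0 [ 0.5210896  -0.12428495  0.03      ]
side0 [ 0.5005166  -0.09064808  0.03      ]
scene0 [0.51825026 0.17291445 0.03      ]
side0 [0.50879809 0.18138413 0.03      ]
```

View pics/m1.png

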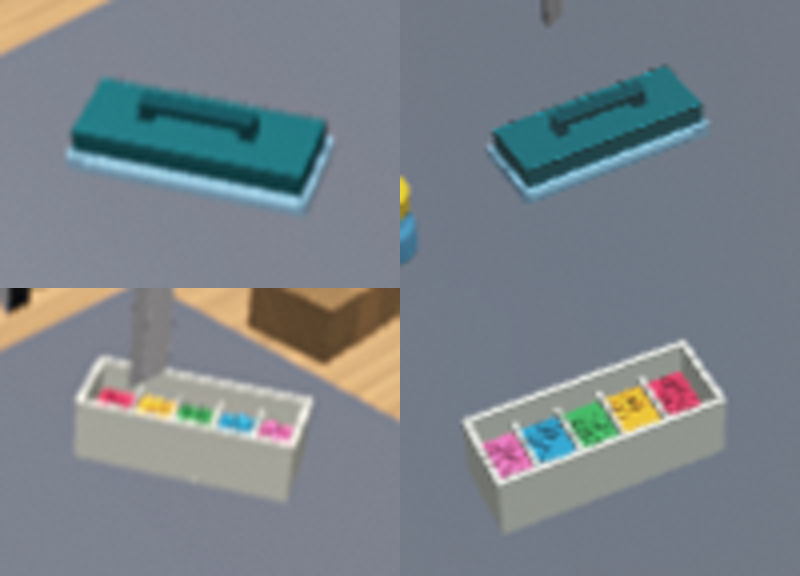

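View pics/wrist0.png

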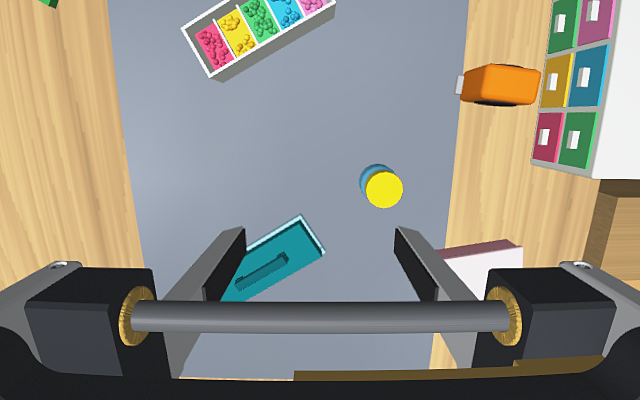

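Both crops show the teal cap on a light-blue rim (the right pair) and the open box, clear of neighbours. Next step: fit the poses from the corners in both views.

```bash
cat >> h.py <<'E'
from scipy.optimize import least_squares
def fit(obs,x0):  # obs: (view,u,v,[x,y,z] local); params x,y,z,yaw
    def w(p,l):
        c,s=np.cos(p[3]),np.sin(p[3]); return [p[0]+c*l[0]-s*l[1],p[1]+s*l[0]+c*l[1],p[2]+l[2]]
    f=lambda p:np.concatenate([np.array(proj(d,w(p,l)))-[u,v] for d,u,v,l in obs])
    r=least_squares(f,x0,loss='soft_l1'); return r.x,r.fun.reshape(-1,2)
E
cat > f1.py <<'E'
from h import *
S,T=load("scene0"),load("side0")
def q(x,y): # montage to view
    sx,sy=x>=400,y>=288
    o={(0,0):(S,232,200),(1,0):(T,282,160),(0,1):(S,318,155),(1,1):(T,274,230)}[(int(sx),int(sy))]
    return o[0],o[1]+(x-400*sx+.5)/4-.5,o[2]+(y-288*sy+.5)/4-.5
def go(n,L,x0):
    p,r=fit([(*q(x,y),l) for x,y,l in L],x0); print(n,p.round(4),np.degrees(p[3]).round(2));print(r.round(1).tolist())
a,b,z=.073,.026,.018; A,B=.076,.030
# local z relative to outer lid lower edge
go("lid",[(103,80,[-a,b,z]),(73,133,[-a,-b,z]),(328,122,[a,b,z]),(494,133,[a,-b,z]),(662,67,[-a,-b,z]),(704,104,[-a,b,z]),
 (68,157,[-A,-B,-.011]),(303,211,[A,-B,-.011]),(529,199,[A,B,-.011])],[.51,-.1,.018,.5])
A,B=.075,.028
go("box",[(103,357,[-A,B,.048]),(77,402,[-A,-B,.048]),(312,398,[A,B,.048]),(465,422,[A,-B,.048]),(500,484,[A,B,.048]),(724,401,[-A,B,.048]),(686,342,[-A,-B,.048]),
 (77,456,[-A,-B,0]),(287,500,[A,-B,0]),(502,531,[A,B,0]),(724,447,[-A,B,0])],[.51,.17,0,.5])
E
python3 f1.py
```

```text
lid [ 0.5004 -0.1066  0.0174  0.5701] 32.66
[[-0.1, -0.9], [-0.6, -0.7], [-0.3, -0.9], [-0.3, -0.4], [0.8, -0.2], [-0.3, 0.0], [-0.0, 2.9], [0.7, 1.3], [-0.3, 2.2]]
box [0.5107 0.1792 0.0009 0.4946] 28.34
[[-0.6, -0.3], [-0.2, -0.7], [-0.2, -0.0], [-0.8, -0.4], [-0.5, 0.4], [0.3, -0.3], [-0.7, -0.5], [-0.7, -0.2], [-0.3, 0.3], [0.2, 1.3], [-0.2, 1.0]]
```

Lid: x .500, y −.107, yaw 32.7°, lower edge of cap at 17.4 mm (should be 18). Box: .511, .179, yaw 28.3°, base 0.9 mm (should be 0). Both agree with the text, so I move above the lid and refine with the wrist camera.

```bash
python3 -m pendant '[{"delta_rot":[0,0,1.001],"linear":[-0.107,-0.074,0.03],"gripper":0.094},{"delta_rot":[0,0,1.001],"linear":[-0.107,-0.074,0.03],"gripper":0.094},{"delta_rot":[0,0,1.001],"linear":[-0.107,-0.074,0.03],"gripper":0.094},{"delta_rot":[0,0,1.001],"linear":[-0.107,-0.074,0.03],"gripper":0.094},{"delta_rot":[0,0,1.001],"linear":[-0.107,-0.074,0.03],"gripper":0.094},{"delta_rot":[0,0,1.001],"linear":[-0.107,-0.074,0.03],"gripper":0.094},{"delta_rot":[0,0,1.001],"linear":[-0.107,-0.074,0.03],"gripper":0.094},{"delta_rot":[0,0,1.001],"linear":[-0.107,-0.074,0.03],"gripper":0.094},{"delta_rot":[0,0,1.001],"linear":[-0.107,-0.074,0.03],"gripper":0.094},{"delta_rot":[0,0,1.001],"linear":[-0.107,-0.074,0.03],"gripper":0.094},{"delta_rot":[0,0,1.001],"linear":[-0.107,-0.074,0.03],"gripper":0.094}]' 25
python3 - <<'E'
from h import *
d=snap("wrist","w1"); cv2.imwrite("pics/w1b.png",cv2.resize(d["color"][:,:,::-1],(800,500),interpolation=cv2.INTER_CUBIC))
s=state();print(s["eef_pos"],s["tcp_rot"].round(4).tolist(),s["dq"].round(4))
p=[.5004,-.1066,.0174,.5701];c,n=np.cos(p[3]),np.sin(p[3])
for X,Y,Z in [(a*.073,b*.026,.018) for a in(-1,1) for b in(-1,1)]+[(a*.076,b*.03,0) for a in(-1,1) for b in(-1,1)]: print(X,Y,np.array(proj(d,[p[0]+c*X-n*Y,p[1]+n*X+c*Y,p[2]+Z]))*1.25)
E
```

```text
time_s: 1.25
eef_pos: [0.501, -0.1069, 0.1834]
tcp_rot: [[0.841, 0.54, -0.0], [0.54, -0.841, 0.0], [0.0, -0.0, -1.0]]
contact_force: [0.7, -0.6, 0.7]
opening: 0.0942
grasp_force: 0.0
[ 0.50102984 -0.10692886  0.18344935] [[0.8415, 0.5402, -0.0], [0.5402, -0.8415, 0.0], [0.0, -0.0, -1.0]] [-0.0014 -0.     -0.0007  0.0002  0.0021  0.0032]
-0.073 -0.026 [427.49450211 316.39831043]
-0.073 0.026 [370.51655602 316.41486893]
0.073 -0.026 [430.76444231 151.41736818]
0.073 0.026 [367.09059767 151.41662191]
-0.076 -0.03 [430.2663636 311.3119715]
-0.076 0.03 [367.78543712 311.32960513]
0.076 -0.03 [433.79934641 147.74860181]
0.076 0.03 [364.10394266 147.74719678]
```

View pics/w1b.png

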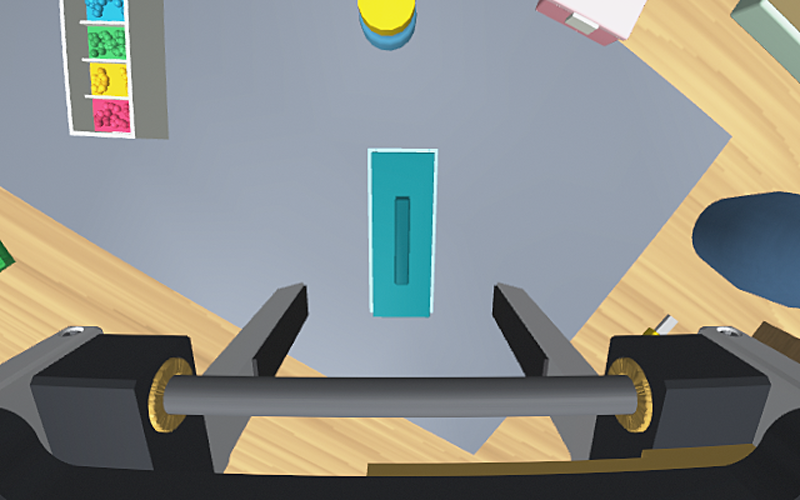

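The wrist view confirms teal cap on pale rim, centred near (402,233) in the 800-px view, jar well off at (387,20). I refine with edges from this view.

```bash
python3 - <<'E'
from h import *
d=load("w1");im=d["color"].astype(float)
m=(im[...,1]-im[...,0]>70)  # teal
m=m[100:260,280:360]; n=np.abs(im.sum(2)[100:260,280:360])
for r in (125,150,175,200,225,245):
    print(r,[int(x) for x in im[r,290:356].sum(1)])
ys,xs=np.nonzero(m);print(xs.min()+280,xs.max()+280,ys.min()+100,ys.max()+100)
c=[int(x) for x in im[112:130,310].sum(1)];e=[int(x) for x in im[245:262,310].sum(1)];print(c,e)
E
```

```text
125 [494, 494, 487, 467, 657, 720, 626, 410, 349, 360, 365, 365, 364, 367, 364, 361, 363, 363, 366, 367, 366, 364, 365, 365, 365, 368, 367, 365, 363, 360, 364, 366, 363, 362, 360, 362, 360, 366, 361, 360, 363, 363, 360, 362, 360, 362, 361, 362, 362, 361, 363, 365, 366, 361, 363, 356, 342, 445, 702, 693, 530, 482, 494, 493, 494, 495]
150 [497, 497, 496, 475, 630, 708, 660, 460, 342, 370, 373, 369, 372, 374, 369, 374, 370, 369, 372, 370, 371, 372, 368, 369, 367, 368, 369, 367, 370, 364, 368, 372, 373, 366, 372, 367, 369, 368, 370, 369, 370, 369, 371, 366, 367, 371, 367, 368, 365, 367, 367, 366, 365, 361, 365, 358, 350, 685, 723, 574, 472, 490, 492, 493, 490, 494]
175 [503, 500, 501, 489, 530, 686, 729, 541, 319, 378, 376, 380, 377, 375, 376, 375, 378, 376, 377, 379, 378, 377, 374, 379, 387, 341, 250, 271, 299, 300, 291, 298, 290, 292, 288, 292, 248, 232, 355, 384, 373, 374, 373, 373, 368, 369, 371, 369, 368, 369, 364, 368, 365, 361, 356, 294, 678, 720, 622, 494, 483, 487, 490, 491, 491, 488]
200 [507, 504, 504, 500, 477, 682, 724, 617, 430, 375, 378, 388, 382, 383, 383, 383, 383, 380, 
[... 402 characters left out ...]
1, 305, 297, 295, 264, 222, 349, 384, 375, 374, 372, 373, 368, 370, 372, 370, 365, 369, 363, 365, 365, 358, 345, 437, 686, 698, 558, 484, 496, 498, 499, 497, 500, 496, 496]
245 [518, 514, 515, 511, 495, 600, 701, 733, 578, 347, 391, 397, 397, 396, 392, 394, 391, 391, 391, 393, 391, 390, 388, 387, 389, 385, 385, 385, 386, 385, 380, 381, 381, 381, 379, 375, 374, 379, 373, 373, 375, 369, 376, 371, 367, 371, 366, 363, 364, 366, 363, 362, 349, 314, 685, 725, 587, 484, 500, 501, 501, 503, 498, 497, 499, 500]
297 347 122 253
[497, 499, 495, 495, 496, 478, 554, 716, 712, 606, 276, 359, 364, 366, 366, 367, 364, 366] [391, 388, 392, 390, 390, 390, 391, 388, 429, 482, 522, 517, 519, 517, 519, 519, 517]
```

```bash
python3 -m pendant '[{"delta_rot":[0,0,0.009],"linear":[0,0.0015,0.04],"gripper":0.094},{"delta_rot":[0,0,0.009],"linear":[0,0.0015,0.08],"gripper":0.094},{"delta_rot":[0,0,0.009],"linear":[0,0.0015,0.11],"gripper":0.094},{"delta_rot":[0,0,0.009],"linear":[0,0.0015,0.14],"gripper":0.094},{"delta_rot":[0,0,0.009],"linear":[0,0.0015,0.16],"gripper":0.094},{"delta_rot":[0,0,0.009],"linear":[0,0.0015,0.168],"gripper":0.094},{"delta_rot":[0,0,0.009],"linear":[0,0.0015,0.172],"gripper":0.094},{"delta_rot":[0,0,0.009],"linear":[0,0.0015,0.172],"gripper":0.094},{"delta_rot":[0,0,0.009],"linear":[0,0.0015,0.172],"gripper":0.094}]' 25
python3 -m pendant '[{"delta_rot":[0,0,0],"linear":[0,0,0],"gripper":0.07},{"delta_rot":[0,0,0],"linear":[0,0,0],"gripper":0.066},{"delta_rot":[0,0,0],"linear":[0,0,0],"gripper":0.062},{"delta_rot":[0,0,0],"linear":[0,0,0],"gripper":0.058},{"delta_rot":[0,0,0],"linear":[0,0,0],"gripper":0.05},{"delta_rot":[0,0,0],"linear":[0,0,0],"gripper":0.05},{"delta_rot":[0,0,0],"linear":[0,0,0],"gripper":0.05},{"delta_rot":[0,0,0],"linear":[0,0,0],"gripper":0.05}]' 25
```

```text
time_s: 2.2
eef_pos: [0.5028, -0.1086, 0.0125]
tcp_rot: [[0.847, 0.532, 0.002], [0.532, -0.847, -0.001], [0.001, 0.002, -1.0]]
contact_force: [0.8, -0.4, 0.2]
opening: 0.0942
grasp_force: 0.0
time_s: 3.0
eef_pos: [0.5019, -0.1083, 0.0116]
tcp_rot: [[0.847, 0.532, 0.0], [0.532, -0.847, -0.0], [0.0, 0.0, -1.0]]
contact_force: [-1.0, -0.3, 2.5]
opening: 0.0599
grasp_force: 25.0
```

```bash
python3 -m pendant '[{"delta_rot":[0,0,0],"linear":[0,0,-0.005],"gripper":0.05},{"delta_rot":[0,0,0],"linear":[0,0,-0.015],"gripper":0.05},{"delta_rot":[0,0,0],"linear":[0,0,-0.03],"gripper":0.05},{"delta_rot":[0,0,0],"linear":[0,0,-0.05],"gripper":0.05},{"delta_rot":[0,0,0],"linear":[0,0,-0.07],"gripper":0.05},{"delta_rot":[0,0,0],"linear":[0,0,-0.09],"gripper":0.05},{"delta_rot":[0,0,0],"linear":[0,0,-0.11],"gripper":0.05},{"delta_rot":[0,0,0],"linear":[0,0,-0.12],"gripper":0.05},{"delta_rot":[0,0,0],"linear":[0,0,-0.12],"gripper":0.05},{"delta_rot":[0,0,0],"linear":[0,0,-0.12],"gripper":0.05}]' 25
python3 - <<'E'
from h import *
d=snap("wrist","w2");snap("scene","s2")
E
```

```text
time_s: 4.0
eef_pos: [0.5014, -0.1081, 0.1311]
tcp_rot: [[0.847, 0.532, -0.001], [0.532, -0.847, 0.0], [-0.0, -0.001, -1.0]]
contact_force: [-1.5, 0.9, -2.7]
opening: 0.0598
grasp_force: 25.0
```

View pics/w2.png

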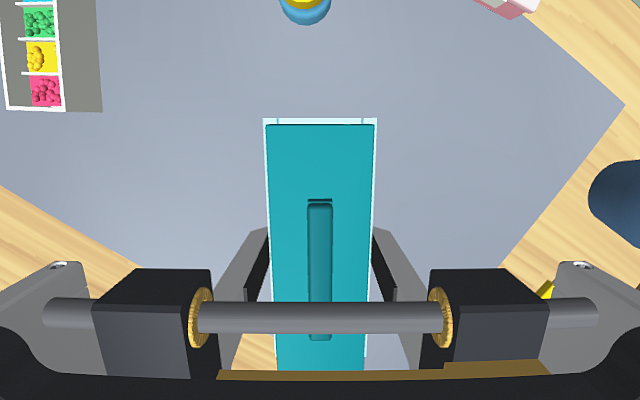

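The lids hang level and nested, rim centred at column 320 (263–377). I carry them to a spot beside the box, high, where the wrist camera sees the whole mouth.

```bash
python3 -m pendant '[{"delta_rot":[0,0,0.01],"linear":[0.008,-0.012,-0.02],"gripper":0.05},{"delta_rot":[0,0,0.02],"linear":[0.022,-0.031,-0.04],"gripper":0.05},{"delta_rot":[0,0,0.03],"linear":[0.038,-0.054,-0.06],"gripper":0.05},{"delta_rot":[0,0,0.05],"linear":[0.055,-0.078,-0.07],"gripper":0.05},{"delta_rot":[0,0,0.06],"linear":[0.07,-0.1,-0.07],"gripper":0.05},{"delta_rot":[0,0,0.067],"linear":[0.082,-0.117,-0.07],"gripper":0.05},{"delta_rot":[0,0,0.067],"linear":[0.09,-0.128,-0.07],"gripper":0.05},{"delta_rot":[0,0,0.067],"linear":[0.094,-0.133,-0.07],"gripper":0.05},{"delta_rot":[0,0,0.067],"linear":[0.094,-0.133,-0.07],"gripper":0.05},{"delta_rot":[0,0,0.067],"linear":[0.094,-0.133,-0.07],"gripper":0.05},{"delta_rot":[0,0,0.067],"linear":[0.094,-0.133,-0.07],"gripper":0.05}]' 25
python3 - <<'E'
from h import *
d=snap("wrist","w3");s=state();print(s["eef_pos"],s["tcp_rot"].round(4).tolist());print(d["cx"],d["cy"])
cv2.imwrite("pics/w3b.png",cv2.resize(d["color"][:300,100:420,::-1],(640,600),interpolation=cv2.INTER_CUBIC))
T=s["eef_pos"];R=s["tcp_rot"]
print("rim top far corners",[proj(d,T+R@[.0756,y,-.0064]) for y in(-.03,.03)])
p=[.5107,.1792,0,.4946];c,n=np.cos(p[3]),np.sin(p[3])
for X,Y in((-1,-1),(-1,1),(1,1),(1,-1)):X*=.075;Y*=.028;print(X,Y,proj(d,[p[0]+c*X-n*Y,p[1]+n*X+c*Y,.048]))
E
```

```text
time_s: 5.2
eef_pos: [0.5107, 0.0535, 0.2013]
tcp_rot: [[0.881, 0.473, -0.0], [0.473, -0.881, -0.0], [-0.0, 0.0, -1.0]]
contact_force: [0.5, -0.8, -2.1]
opening: 0.0596
grasp_force: 25.0
[0.51070905 0.05352648 0.20139016] [[0.881, 0.4731, -0.0001], [0.4731, -0.881, -0.0004], [-0.0003, 0.0003, -1.0]]
319.83042071193074 199.1497792044132
rim top far corners [(np.float64(262.88229173972144), np.float64(117.01394217449898)), (np.float64(376.8247500757509), np.float64(116.95199580505668))]
-0.075 -0.028 (np.float64(245.33435232371863), np.float64(203.01391034377173))
-0.075 0.028 (np.float64(195.63910325001746), np.float64(203.12102210326555))
0.075 0.028 (np.float64(181.51635847308776), np.float64(59.28100218430413))
0.075 -0.028 (np.float64(236.5758058674519), np.float64(58.059618795617695))
```

View pics/w3b.png

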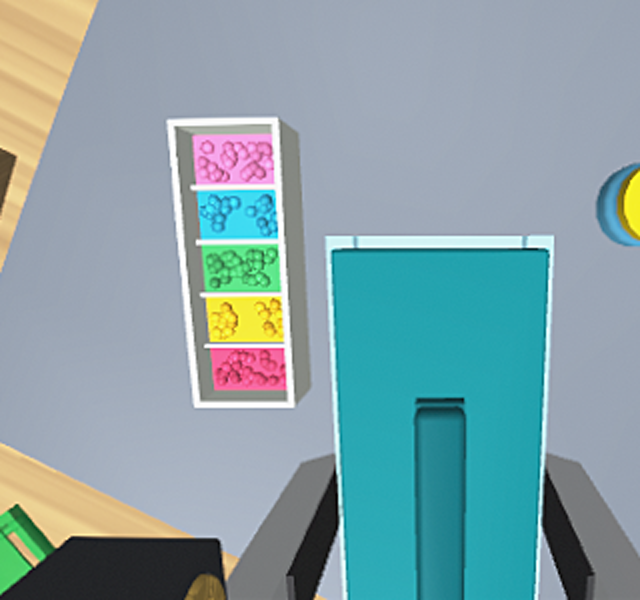

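Wrist view: held lid's far corners at (262,118),(376,118), as predicted for a centred grasp; box mouth corners appear ~1.8 px right of the static-camera prediction, i.e. 2 mm in tool y. I'll test which camera is biased using the held lid (known TCP) in the static views.

```bash
python3 - <<'E'
from h import *
s=state();T=s["eef_pos"];R=s["tcp_rot"]
def mask(d):
    h=cv2.cvtColor(d["color"],cv2.COLOR_RGB2HSV); m=cv2.inRange(h,(84,120,40),(96,255,200))
    n,l,st,_=cv2.connectedComponentsWithStats(m); return l,st
def ext(P): 
    P=np.array(P); o=[]
    for a in np.radians([0,45,90,135,180,225,270,315]): o.append(np.max(P@[np.cos(a),np.sin(a)]))
    return np.array(o)
cap=[[x,y,z] for x in(-.073,.073) for y in(-.026,.026) for z in(0,.018)]+[[x,y,.032] for x in(-.037,.037) for y in(-.006,.006)]
def run(f,c,ex,ey,new=None):
    d=load(f); l,st=mask(d); pr=[proj(d,c+ex*p[0]+ey*p[1]+np.array([0,0,p[2]])) for p in cap]
    m=np.mean(pr,0); best=None
    L=l[int(m[1])-12:int(m[1])+12,int(m[0])-20:int(m[0])+20]
    P=np.concatenate([np.argwhere(l==i)[:,::-1] for i in set(L.ravel())-{0} if st[i,4]>15])
    print(f,len(P),(ext(P)-ext(pr)).round(1))
y=.5701;e=np.array([np.cos(y),np.sin(y),0]);g=np.array([-e[1],e[0],0])
for f in("scene0","side0"): run(f,np.array([.5004,-.1066,.018]),e,g)
for n in("scene","side"):
    snap(n,n+"3"); run(n+"3",T+R@[-.0004,0,0]+np.array([0,0,.0066]),R[:,0],-R[:,1])
E
```

```text
scene0 1102 [-1.3 -1.5 -0.8 -1.8 -0.8 -0.9 -1.5 -1.6]
side0 746 [-1.3 -1.7 -2.3 -1.1 -1.2 -0.6 -1.  -0.6]
scene3 863 [-1.7 -1.6 -2.  -1.8 -2.2 -1.1 -0.4 -1.8]
side3 788 [-0.9 -1.  -1.3 -1.1 -1.4 -1.2 -6.8 -1.1]
```

Static views are biased by about (−0.8, +2.5) mm, which agrees with the wrist camera. So the wrist measurement of the box is the one to use.

```bash
python3 - <<'E'
from h import *
d=load("w3");s=state();T=s["eef_pos"];R=s["tcp_rot"]
A,B=.075,.028
q=lambda x,y:(100+(x+.5)/2-.5,(y+.5)/2-.5)
L=[((294.5,407),(-A,-B)),((194.5,407.5),(-A,B)),((168,119.5),(A,B)),((277.5,118),(A,-B))]
p,r=fit([(d,*q(*o),[*l,.048]) for o,l in L],[.51,.18,0,.49]);print(p.round(4),np.degrees(p[3]),r.round(2).tolist())
f,r=fit([(d,*q(*o),[*l,0]) for o,l in [((325.5,236.5),(.076,.03)),((553.5,236.5),(.076,-.03))]],[T[0],T[1],T[2]+.006,.49]);print(f.round(4))
print("lid offset in tool",(R.T@(f[:3]-T)).round(4))
print("delta tool",(R.T@(np.array([p[0],p[1],T[2]])-T)).round(4),"yaw now",np.degrees(np.arctan2(R[1,0],R[0,0])))
E
```

```text
[ 5.112e-01  1.774e-01 -3.000e-04  4.918e-01] 28.180076345885816 [[-0.17, 0.13], [0.16, -0.14], [-0.15, 0.15], [0.16, -0.14]]
[0.5098 0.0533 0.208  0.4922]
lid offset in tool [-0.001  -0.0001 -0.0065]
delta tool [ 0.0589 -0.1088 -0.    ] yaw now 28.23684728131177
```

```bash
python3 -m pendant '[{"delta_rot":[0,0,0],"linear":[0.008,-0.014,0],"gripper":0.05},{"delta_rot":[0,0,0],"linear":[0.021,-0.038,0],"gripper":0.05},{"delta_rot":[0,0,0],"linear":[0.037,-0.067,0],"gripper":0.05},{"delta_rot":[0,0,0],"linear":[0.05,-0.091,0],"gripper":0.05},{"delta_rot":[0,0,0],"linear":[0.057,-0.104,0.01],"gripper":0.05},{"delta_rot":[0,0,0],"linear":[0.0595,-0.1088,0.03],"gripper":0.05},{"delta_rot":[0,0,0],"linear":[0.0595,-0.1088,0.055],"gripper":0.05},{"delta_rot":[0,0,0],"linear":[0.0595,-0.1088,0.08],"gripper":0.05},{"delta_rot":[0,0,0],"linear":[0.0595,-0.1088,0.1],"gripper":0.05},{"delta_rot":[0,0,0],"linear":[0.0595,-0.1088,0.115],"gripper":0.05},{"delta_rot":[0,0,0],"linear":[0.0595,-0.1088,0.125],"gripper":0.05},{"delta_rot":[0,0,0],"linear":[0.0595,-0.1088,0.125],"gripper":0.05},{"delta_rot":[0,0,0],"linear":[0.0595,-0.1088,0.125],"gripper":0.05},{"delta_rot":[0,0,0],"linear":[0.0595,-0.1088,0.125],"gripper":0.05}]' 25
python3 - <<'E'
from h import *
s=state();print(s["eef_pos"].round(4),(s["tcp_rot"].T@(np.array([.5112,.1774,0.])-s["eef_pos"])).round(4)[:2],s["contact_force"].round(1))
E
```

```text
time_s: 6.75
eef_pos: [0.5124, 0.1784, 0.0774]
tcp_rot: [[0.881, 0.474, 0.002], [0.474, -0.881, 0.0], [0.002, 0.001, -1.0]]
contact_force: [-0.3, -0.4, -1.2]
opening: 0.0598
grasp_force: 25.0
[0.5124 0.1784 0.0774] [-0.0017  0.0002] [-0.3 -0.4 -1.2]
```

```bash
python3 -m pendant '[{"delta_rot":[0,0,0],"linear":[-0.0005,0,0.002],"gripper":0.05},{"delta_rot":[0,0,0],"linear":[-0.0005,0,0.006],"gripper":0.05},{"delta_rot":[0,0,0],"linear":[-0.0005,0,0.01],"gripper":0.05},{"delta_rot":[0,0,0],"linear":[-0.0005,0,0.013],"gripper":0.05},{"delta_rot":[0,0,0],"linear":[-0.0005,0,0.015],"gripper":0.05},{"delta_rot":[0,0,0],"linear":[-0.0005,0,0.017],"gripper":0.05},{"delta_rot":[0,0,0],"linear":[-0.0005,0,0.018],"gripper":0.05},{"delta_rot":[0,0,0],"linear":[-0.0005,0,0.019],"gripper":0.05},{"delta_rot":[0,0,0],"linear":[-0.0005,0,0.02],"gripper":0.05},{"delta_rot":[0,0,0],"linear":[-0.0005,0,0.02],"gripper":0.05}]' 25
python3 - <<'E'
from h import *
s=state();print(s["eef_pos"].round(4),(s["tcp_rot"].T@(np.array([.5112,.1774,0.])-s["eef_pos"])).round(4)[:2],s["contact_force"].round(1),s["torque"].round(2))
E
```

```text
time_s: 7.75
eef_pos: [0.511, 0.1781, 0.0564]
tcp_rot: [[0.881, 0.474, -0.0], [0.474, -0.881, -0.0], [-0.0, 0.0, -1.0]]
contact_force: [-0.5, 0.8, -2.5]
opening: 0.0599
grasp_force: 25.0
[0.511  0.1781 0.0564] [-0.0002  0.0007] [-0.5  0.8 -2.5] [-0.04  0.12  0.03]
```

The lip is about 3 mm inside the mouth with no contact force; I lower on slowly.

```bash
python3 -m pendant '[{"delta_rot":[0,0,0],"linear":[0,0,0.001],"gripper":0.05},{"delta_rot":[0,0,0],"linear":[0,0,0.002],"gripper":0.05},{"delta_rot":[0,0,0],"linear":[0,0,0.0027],"gripper":0.05},{"delta_rot":[0,0,0],"linear":[0,0,0.0033],"gripper":0.05},{"delta_rot":[0,0,0],"linear":[0,0,0.0038],"gripper":0.05},{"delta_rot":[0,0,0],"linear":[0,0,0.0038],"gripper":0.05},{"delta_rot":[0,0,0],"linear":[0,0,0.0038],"gripper":0.05}]' 25
```

```text
time_s: 8.45
eef_pos: [0.5111, 0.1781, 0.0527]
tcp_rot: [[0.881, 0.474, 0.0], [0.474, -0.881, -0.0], [0.0, 0.0, -1.0]]
contact_force: [-0.2, 0.7, -1.4]
opening: 0.0596
grasp_force: 25.0
```

```bash
python3 -m pendant '[{"delta_rot":[0,0,0],"linear":[0,0,0.0003],"gripper":0.05},{"delta_rot":[0,0,0],"linear":[0,0,0.0005],"gripper":0.05},{"delta_rot":[0,0,0],"linear":[0,0,0.0005],"gripper":0.05},{"delta_rot":[0,0,0],"linear":[0,0,0.0005],"gripper":0.05}]' 25
```

```text
time_s: 8.85
eef_pos: [0.5112, 0.1781, 0.0526]
tcp_rot: [[0.881, 0.474, 0.0], [0.474, -0.881, 0.0], [0.0, 0.0, -1.0]]
contact_force: [-2.2, -0.8, 4.7]
opening: 0.0597
grasp_force: 25.0
```

Seated: 4.7 N contact at exactly the expected height (TCP .0526). I let go slowly, rise and look.

```bash
python3 -m pendant '[{"delta_rot":[0,0,0],"linear":[0,0,0],"gripper":0.062},{"delta_rot":[0,0,0],"linear":[0,0,0],"gripper":0.07},{"delta_rot":[0,0,0],"linear":[0,0,0],"gripper":0.085},{"delta_rot":[0,0,0],"linear":[0,0,0],"gripper":0.085},{"delta_rot":[0,0,0],"linear":[0,0,0],"gripper":0.085},{"delta_rot":[0,0,0],"linear":[0,0,-0.01],"gripper":0.085},{"delta_rot":[0,0,0],"linear":[0,0,-0.03],"gripper":0.085},{"delta_rot":[0,0,0],"linear":[0,0,-0.06],"gripper":0.085},{"delta_rot":[0,0,0],"linear":[0,0,-0.09],"gripper":0.085},{"delta_rot":[0,0,0],"linear":[0,0,-0.1],"gripper":0.085},{"delta_rot":[0,0,0],"linear":[0,0,-0.1],"gripper":0.085},{"delta_rot":[0,0,0],"linear":[0,0,-0.1],"gripper":0.085}]' 25
python3 - <<'E'
from h import *
d=snap("wrist","w4");a=snap("side","side4");b=snap("scene","scene4");s=state();T,R=s["eef_pos"],s["tcp_rot"];print(T.round(4))
c=lambda d,x,y,w,h,k:cv2.resize(d["color"][y:y+h,x:x+w,::-1],None,fx=k,fy=k,interpolation=cv2.INTER_CUBIC)
cv2.imwrite("pics/m4.png",np.vstack([c(d,200,90,200,160,2),np.hstack([c(a,282,234,80,60,2.5),c(b,326,154,80,60,2.5)])]))
cv2.imwrite("pics/m4.png",np.hstack([c(d,220,80,200,240,2),np.vstack([c(a,280,230,90,72,300/72)[:, :375],c(b,322,150,90,72,300/72)])[:480*2]]))
p=[.5112,.1774];n=np.array([np.cos(.4918),np.sin(.4918)]);m=np.array([-n[1],n[0]])
for h,X,Y in((.095,.037,.006),(.095,.037,-.006),(.077,.073,.026),(.077,.073,-.026),(.059,.076,.03),(.059,.076,-.03)):
    q=np.array(proj(d,[*(p+n*X+m*Y),h]));print(h,X,Y,(q-[220,80])*2)
E
```

```text
time_s: 10.05
eef_pos: [0.5104, 0.1779, 0.1514]
tcp_rot: [[0.881, 0.474, -0.001], [0.474, -0.881, -0.0], [-0.001, -0.0, -1.0]]
contact_force: [-0.4, 0.1, 0.7]
opening: 0.0851
grasp_force: 0.0
[0.51   0.1779 0.1506]Traceback (most recent call last):
  File "<stdin>", line 5, in <module>
    return _nx.concatenate(arrs, 1, dtype=dtype, casting=casting)
           ~~~~~~~~~~~~~~~^^^^^^^^^^^^^^^^^^^^^^^^^^^^^^^^^^^^^^^
ValueError: all the input array dimensions except for the concatenation axis must match exactly, but along dimension 0, the array at index 0 has size 480 and the array at index 1 has size 600
```

View pics/m4.png

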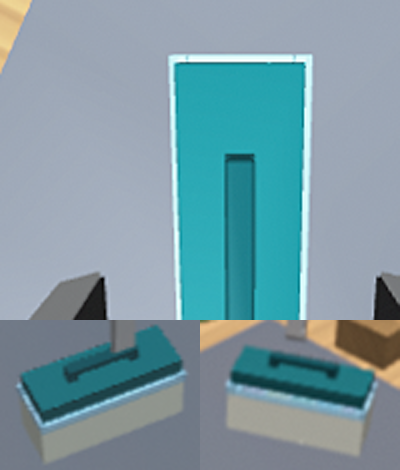

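Inner lid sits flush on the box, teal cap nested, handle centred at wrist column 320. Quick check of the handle's height from two views.

```bash
python3 - <<'E'
from h import *
d,a,b=load("w4"),load("side4"),load("scene4")
n=np.array([np.cos(.4918),np.sin(.4918)]);m=np.array([-n[1],n[0]])
for h,X,Y in((.091,.037,.006),(.091,.037,-.006),(.077,.073,.026),(.059,.076,.03),(.059,.076,-.03)):
    q=np.array(proj(d,[*(np.array([.5112,.1774])+n*X+m*Y),h]));print(h,X,Y,((q-[200,90])*2).round(1))
w=lambda x,y:(d,200+(x+.5)/2-.5,90+(y+.5)/2-.5)
si=lambda x,y:(a,282+(x+.5)/2.5-.5,234+(y-320+.5)/2.5-.5)
sc=lambda x,y:(b,326+(x-200+.5)/2.5-.5,154+(y-320+.5)/2.5-.5)
for nm,o in(("handle far end top mid",[w(240.5,161),si(66,371),sc(337,363)]),("rim corner +x-y",[w(312,55),si(20,376),sc(367,401)]) ):
    p,r=tri(o[:2]);p3,r3=tri(o);print(nm,p.round(4),np.round(r,4),p3.round(4),np.round(r3,4))
E
```

```text
0.091 0.037 0.006 [226.6 157.3]
0.091 0.037 -0.006 [257.9 157.3]
0.077 0.073 0.026 [176.1  60.8]
0.059 0.076 0.03 [170.7  53.3]
0.059 0.076 -0.03 [313.5  53.5]
handle far end top mid [0.5417 0.1947 0.0868] [0. 0.] [0.5416 0.197  0.092 ] [0.0021 0.0018 0.0014]
rim corner +x-y [0.589  0.1883 0.0707] [0.002 0.002] [0.5893 0.19   0.0733] [0.0018 0.0027 0.0017]
```

```bash
python3 -m pendant '[{"delta_rot":[0,0,0],"linear":[0.0005,0.001,0.015],"gripper":0.045},{"delta_rot":[0,0,0],"linear":[0.0005,0.001,0.03],"gripper":0.045},{"delta_rot":[0,0,0],"linear":[0.0005,0.001,0.04],"gripper":0.045},{"delta_rot":[0,0,0],"linear":[0.0005,0.001,0.048],"gripper":0.045},{"delta_rot":[0,0,0],"linear":[0.0005,0.001,0.054],"gripper":0.045},{"delta_rot":[0,0,0],"linear":[0.0005,0.001,0.058],"gripper":0.045},{"delta_rot":[0,0,0],"linear":[0.0005,0.001,0.061],"gripper":0.045},{"delta_rot":[0,0,0],"linear":[0.0005,0.001,0.0625],"gripper":0.045},{"delta_rot":[0,0,0],"linear":[0.0005,0.001,0.0625],"gripper":0.045},{"delta_rot":[0,0,0],"linear":[0.0005,0.001,0.0625],"gripper":0.045}]' 20
```

```text
time_s: 11.2
eef_pos: [0.5123, 0.1776, 0.09]
tcp_rot: [[0.881, 0.474, 0.001], [0.474, -0.881, 0.0], [0.001, 0.0, -1.0]]
contact_force: [-0.5, 0.4, -0.7]
opening: 0.0451
grasp_force: 0.0
```

```bash
python3 -m pendant '[{"delta_rot":[0,0,0],"linear":[-0.0005,0,0.001],"gripper":0.045},{"delta_rot":[0,0,0],"linear":[-0.0005,0,0.001],"gripper":0.045},{"delta_rot":[0,0,0],"linear":[-0.0005,0,0.001],"gripper":0.045}]' 20
```

```text
time_s: 11.5
eef_pos: [0.5116, 0.1772, 0.0888]
tcp_rot: [[0.881, 0.474, 0.0], [0.474, -0.881, 0.0], [0.0, 0.0, -1.0]]
contact_force: [-0.1, 0.2, 0.1]
opening: 0.0451
grasp_force: 0.0
```

```bash
python3 -m pendant '[{"delta_rot":[0,0,0],"linear":[0,0,0.0007],"gripper":0.03},{"delta_rot":[0,0,0],"linear":[0,0,0.0007],"gripper":0.022},{"delta_rot":[0,0,0],"linear":[0,0,0.0007],"gripper":0.017},{"delta_rot":[0,0,0],"linear":[0,0,0.0007],"gripper":0.014},{"delta_rot":[0,0,0],"linear":[0,0,0.0007],"gripper":0.012},{"delta_rot":[0,0,0],"linear":[0,0,0.0007],"gripper":0.006},{"delta_rot":[0,0,0],"linear":[0,0,0.0007],"gripper":0.006},{"delta_rot":[0,0,0],"linear":[0,0,0.0007],"gripper":0.006},{"delta_rot":[0,0,0],"linear":[0,0,0.0007],"gripper":0.006},{"delta_rot":[0,0,0],"linear":[0,0,0.0007],"gripper":0.006}]' 20
```

```text
time_s: 12.5
eef_pos: [0.5115, 0.1773, 0.088]
tcp_rot: [[0.881, 0.474, 0.0], [0.474, -0.881, 0.0], [0.0, -0.0, -1.0]]
contact_force: [-0.3, 0.5, 0.5]
opening: 0.0118
grasp_force: 20.0
```

```bash
python3 -m pendant '[{"delta_rot":[0,0,0],"linear":[0,0,-0.002],"gripper":0.006},{"delta_rot":[0,0,0],"linear":[0,0,-0.004],"gripper":0.006},{"delta_rot":[0,0,0],"linear":[0,0,-0.007],"gripper":0.006},{"delta_rot":[0,0,0],"linear":[0,0,-0.011],"gripper":0.006},{"delta_rot":[0,0,0],"linear":[0,0,-0.016],"gripper":0.006},{"delta_rot":[0,0,0],"linear":[0,0,-0.023],"gripper":0.006},{"delta_rot":[0,0,0],"linear":[0,0,-0.033],"gripper":0.006},{"delta_rot":[0,0,0],"linear":[0,0,-0.045],"gripper":0.006},{"delta_rot":[0,0,0],"linear":[0,0,-0.058],"gripper":0.006},{"delta_rot":[0,0,0],"linear":[0,0,-0.072],"gripper":0.006},{"delta_rot":[0,0,0],"linear":[0,0,-0.085],"gripper":0.006},{"delta_rot":[0,0,0],"linear":[0,0,-0.094],"gripper":0.006},{"delta_rot":[0,0,0],"linear":[0,0,-0.1],"gripper":0.006},{"delta_rot":[0,0,0],"linear":[0,0,-0.102],"gripper":0.006},{"delta_rot":[0,0,0],"linear":[0,0,-0.102],"gripper":0.006},{"delta_rot":[0,0,0],"linear":[0,0,-0.102],"gripper":0.006},{"delta_rot":[0,0,0],"linear":[0,0,-0.102],"gripper":0.006},{"delta_rot":[0,0,0],"linear":[0,0,-0.102],"gripper":0.006}]' 20
python3 - <<'E'
from h import *
a=snap("side","side5");b=snap("scene","scene5")
c=lambda d,x,y,w,h,k:cv2.resize(d["color"][y:y+h,x:x+w,::-1],None,fx=k,fy=k,interpolation=cv2.INTER_CUBIC)
cv2.imwrite("pics/m5.png",np.hstack([c(a,260,160,130,150,3),c(b,300,100,130,150,3)]))
E
```

```text
time_s: 14.3
eef_pos: [0.5113, 0.1772, 0.1895]
tcp_rot: [[0.881, 0.474, -0.001], [0.474, -0.881, -0.0], [-0.001, -0.0, -1.0]]
contact_force: [0.7, -0.5, -0.8]
opening: 0.0117
grasp_force: 20.0
```

View pics/m5.png

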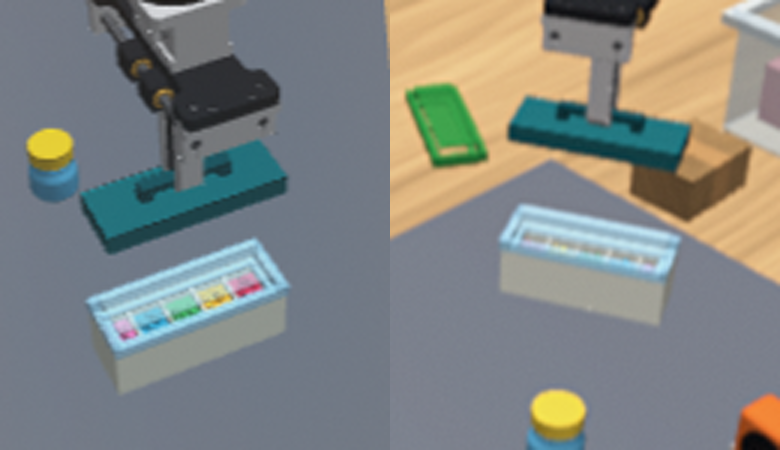

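The crops show the outer lid level in the jaws (side crop ~(185,195)), and the clear inner lid seated on the box with the beads visible (~(190,300)). The arm is still, so I hand it in.

```bash
python3 -c "
from bench import *
print(close_job())"
```

```text
the job is handed in; nothing more can be done
None
```

The box is closed with the clear inner lid fully seated, and the arm is holding the teal outer lid level about 10 cm above it; the job took about 14 s of the 56 s allowed and is handed in, with no verdict shown to me.

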